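# Catch the falling lid of a punch case

### The arm

A 6-joint arm with a two-finger parallel gripper is mounted at the origin on a cart in front of the work surface, level with it; the furniture and walls round the work are solid. World frame = base frame: x ahead of the robot, y to its left, z up, the work surface at z = 0. Lengths are in m, angles in rad, forces in N, time in s.
With the tool pointing down it reaches from about 0.25 to 0.725 m from the base axis. Payload 4 kg.
Tool frame: the origin (TCP) lies midway between the tips of the shut fingers; the grasp point (between the pads) lies pinch_z behind it (pinch_z is the distance from the TCP to the grasp point, in m); z points along the fingers, y is the direction in which the jaws open and shut (so a half turn about z gives the same grasp; the last joint's range is limited). The gripper opens to 85 mm and grips with 20 to 120 N. Pads are 22 mm wide; open, the fingers measure 114 mm over their backs; the gripper's body (76 mm by 85 mm) begins 54 mm behind the grasp point. The pads swing forward as they close: fully open they stand 13 mm farther back than shut.
Start: joints at [1.282, 0.241, 0.005, 1.335, 0, 1.571], TCP at [0.142, 0.479, 0.231] pointing down, gripper open.
Joint ranges: [-2.72, 2.72], [-1.05, 1.87], [-1.09, 1.28], [-1.99, 2.15], [-1.42, 1.44], [-3.14, 3.14]. Speed limits (rad/s): [2.79, 2.79, 3.14, 3.14, 3.14, 3.14].

### API

Orientations are given as a unit quaternion [x, y, z, w].
In Python, from workcell import * gives the robot as it stands.
- The arm moves only by the tool move_arm, never from a script. Its argument "motion" is a list of rows, each a list of 3 entries, a list of its own where there are three numbers: the finger opening in mm, from 0 to 85.4, then the shift along the tool's x, y, z in units of 50 mm (1.0 is 50 mm), then the turn about the tool's z in units of 6 degrees (1.0 is 6 degrees). In form: [[claw, [dx, dy, dz], roll], ...]. A call has exactly 10 rows; each row is the pose to reach, as a shift and turn from the pose commanded when the call began, along the tool's axes at that moment; what a row does not reach only later rows make up. A row lasts 1/10 s, in which the tool goes at most 50 mm and 8.59 degrees, less where a joint would pass 70% of its speed; a pose out of reach is approached as far as the arm can. A call with a gripper value outside its range is refused whole. The fingers move at their own pace and stop on an object; the grip force is fixed at half the most. Time passes only in rows, so rows that repeat a pose let the fingers close, or fill a call up. It gives the time, the measured TCP pose, the force and the opening at its end, in the units of the state.
- get_obs(): the state, without advancing time (a new reading comes with each control period).
- camera(name): name is "scene" or "top" or "wrist"; returns a dict with "color" (420x560x3 uint8, red, green, blue), "fx", "fy", "cx", "cy" (pixels), "rvec" (rotation vector, rad) and "tvec" (3), from world to camera coordinates, as OpenCV has them; the wrist camera has in their place "mount" (4x4, takes a point from camera to tool coordinates, whose origin is the TCP and whose axes are the flange's). Camera axes: x right, y down, z forward; pixel columns grow to the right and rows downward; lengths in m; the calibration is good to about 2 mm. A picture is of the moment at which its call begins: read the wrist's pose just before it. There is no depth.
- job_done(): hands the job in, once; it reports no verdict.
The state is a dict: "clock": time; "joint_pos": joint angles; "joint_vel": joint speeds; "tau": joint torques, N m; "eef_pos": TCP position; "tool_rot": TCP orientation; "ft_force": force on the tool from outside, world axes, zero at the start; "ft_torque": the same for the moment, N m; "grip_width": finger opening in m.
Only numpy, scipy, OpenCV 4.12 (cv2) and the standard library are available. Lean on these libraries where they do the work, as an engineer would, in place of code of your own. Each camera call takes 0.05 s, during which the arm holds its last target.

### The job

Shut the open punch case softly without grasping anything. Tip its lid past upright from behind with a fingertip and let it go so that it falls freely, catch it from below on a finger before it is nearly shut, then carry it down slowly and steadily until it is fully closed, with no clap on the rim, and draw the fingers away. Do not pinch or strike the lid or the case, and leave the loose things round the case where they are.

Things in the scene. Friction and masses are not known exactly. Their poses are not given: they have to be found in the camera images.
- punch_case: Bare-metal open-topped case with four small punches inside, fixed to the desk: 124 mm along its x, 84 mm along its y, rim 65 mm high. Origin: centre of its underside on the desk; z up. The lid hinge runs along its x at its -y side (to the robot's right); the lid falls shut towards its +y. A lamp shade hangs 0.44 m above the desk, some 0.4 m to its +y side.
- hinge_mid (a point): Middle of the lid's hinge line: 42 mm to the -y side of the case's centre, 65.5 mm above the desk.
- case_lid (a joint): Lid angle, rad: 0 shut on the rim, 1.57 upright, 1.95 its stop, leaning back to the case's -y side. A worn damper resists motion only: behind upright the lid sinks to its stop; past upright it falls by itself, slowly at first (0.1 to 0.15 rad/s at 1.4 rad; 2 to 3 s from 1.4 to 0.6 rad), reaching 0.6 to 0.9 rad/s when nearly shut, a clap. Lower it at under 0.3 rad/s.
- lid_plate (a point): Middle of the lid: a bare-metal plate 128 mm along the hinge, 86 mm from hinge to free edge, 5 mm thick, about 0.2 kg; a finger carrying its tab feels about 1 N. Site 43 mm from the hinge line, half-way through the plate.
- lid_tab (a point): Middle of the outer end of the flat steel finger tab, 114 mm from the hinge line. The tab, 50 mm wide (along the case's x), 4 mm thick, continues the lid's plane 28 mm past its free edge at mid-width. Shut, it overhangs the case's +y side by 30 mm, underside 66 mm above the desk: a finger tilted 40 degrees sideways (pointing down, towards the case) fits below it.
- bench_block: Loose bystander: grey steel block 50x50x24 mm, on the -y side of the case. Origin at its underside.
- tin_1: Loose bystander: round brass tin, 46 mm wide, 17 mm high, beyond the case. Origin at its underside.
- brass_weight: Loose bystander: knobbed brass weight, 28 mm wide, 31 mm high, beyond the case. Origin at its underside.
- eraser: Loose bystander: eraser 23x45x13 mm lying on the +y side of the case. Origin at its underside.
- marker_black: Loose bystander: black and white marker pen, 118 mm long, 17 mm high, lying beyond the case. Origin at its underside.
- pin_vise: Loose bystander: thin steel pin vise, 131 mm long, 10 mm high, lying on the +y side of the case. Origin at its underside.

How it is judged:
On the way, in this order (a step that is already met when the one before it is completed fails the run):
1. the lid, tipped past upright, falls freely with no finger on it (value of joint case_lid between 0.4 and 1.5 rad and velocity of joint case_lid below -0.03 rad/s and contact force between the fingers and punch_case below 0.02 N), for 0.15 s.
2. the lid has been caught: a finger carries it, well short of shut and sinking slowly (value of joint case_lid between 0.12 and 0.9 rad and velocity of joint case_lid above -0.25 rad/s and contact force between the fingers and punch_case above 0.1 N), for 0.1 s.
At the end, for the whole second after the job is handed in: The lid lies shut on the rim (within 0.03 rad, under 4 mm at the tab) and still, and every loose bystander is within 20 mm of where it stood (value of joint case_lid below 0.03 rad and velocity of joint case_lid between -0.05 and 0.05 rad/s and distance of each of bench_block, tin_1, brass_weight, eraser, marker_black, pin_vise from where it was at the start of the episode below 0.02 m); the robot touches nothing.
It fails at once if the lid claps shut: it closes faster than 0.45 rad/s when nearly shut (between 0.3 and 0.04 rad; the last 5 mm at the tab it may settle by itself) (value of joint case_lid between 0.04 and 0.3 rad and velocity of joint case_lid below -0.45 rad/s).
It fails at once if the lid or the case is struck or pinched (over 18 N from the fingers) (contact force between the fingers and punch_case above 18 N).
It fails at once if a bystander is moved more than 20 mm or picked up (distance of any of bench_block, tin_1, brass_weight, eraser, marker_black, pin_vise from where it was at the start of the episode above 0.02 m).
It also fails if it takes over 54 s, if anything falls off the work surface, if the arm or the gripper's body presses on something with over 40 N, if the wrist force passes 120 N, or if a joint passes its speed limit or range.

## Working session

There is one attempt and no reset: what is moved stays moved. The work goes in short steps, Python scripts to look and compute and a tool call to move; the robot and the scene stay as the last step left them, time stands still between calls to the robot, and variables do not carry over. Pictures are saved under pics/ and viewed, and the job is handed in when it is done.

Besides the shell and the picture viewer there is one more tool, called as name([rows], argument=value, ...), one row to a line, values as JSON. move_arm: Moves the arm, as the interface text tells. Its arguments: {"type":"object","properties":{"motion":{"type":"array","items":{"type":"array"}}},"required":["motion"]}

```bash
ls; mkdir -p pics
python3 - <<'E'
from workcell import *
import cv2,pickle
o=get_obs();print(o)
d={}
for n in("scene","top","wrist"):
    c=camera(n);d[n]=c;cv2.imwrite(f"pics/a_{n}.png",c["color"][...,::-1]);print(n,{k:v for k,v in c.items() if k!="color"})
d["obs"]=o
pickle.dump(d,open("a.pkl","wb"))
E
```

```text
pics
{'clock': 0.0, 'joint_pos': array([1.28200718e+00, 2.41396322e-01, 3.75631898e-03, 1.33520302e+00,
       1.54953294e-05, 1.57079826e+00]), 'joint_vel': array([-0.00128819,  0.00016315, -0.00113502,  0.00116822,  0.000226  ,
       -0.00026551]), 'tau': array([-8.74848647e-04, -3.72319400e+01,  2.52405900e+01,  1.69621973e-02,
       -2.22236026e-04, -2.94260211e-06]), 'eef_pos': array([0.14221541, 0.47870384, 0.23043352]), 'tool_rot': array([ 1.43894222e-01,  9.89592545e-01, -1.01158114e-03, -1.54918658e-04]), 'ft_force': array([-0.07829007, -0.12939789, -0.34450126]), 'ft_torque': array([ 0.03786667, -0.01657228, -0.03137068]), 'grip_width': 0.08552050795915922}
scene {'fx': 516.612909044526, 'fy': 516.612909044526, 'cx': 285.29775409889936, 'cy': 206.11984409085338, 'rvec': array([ 0.96037022, -2.23434735,  1.31774495]), 'tvec': array([0.36697333, 0.33512849, 0.4633718 ])}
top {'fx': 510.8232752062098, 'fy': 510.8232752062098, 'cx': 274.68840200534254, 'cy': 213.98782750066457, 'rvec': array([ 2.17794615, -2.16057152,  0.12276204]), 'tvec': array([-0.14090672,  0.64693317,  0.91914503])}
wrist {'fx': 326.99609364247453, 'fy': 326.99609364247453, 'cx': 281.1950346497953, 'cy': 208.26760020901926, 'mount': array([[ 1.59765759e-03, -9.58876939e-01, -2.83817660e-01,
         7.26201252e-02],
       [ 9.99998708e-01,  1.58270923e-03,  2.81984378e-04,
        -8.70730250e-04],
       [ 1.78812513e-04, -2.83817744e-01,  9.58878228e-01,
        -1.42870890e-01],
       [ 0.00000000e+00,  0.00000000e+00,  0.00000000e+00,
         1.00000000e+00]])}
```

View pics/a_scene.png

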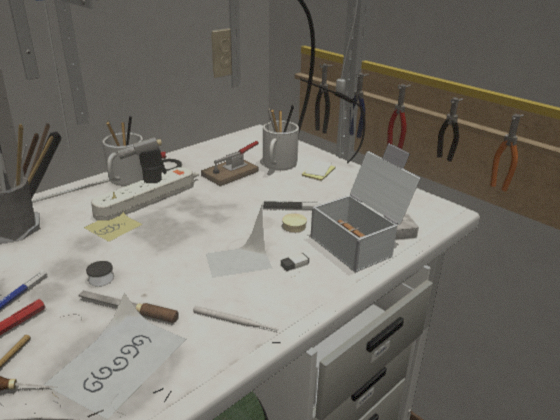

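View pics/a_top.png

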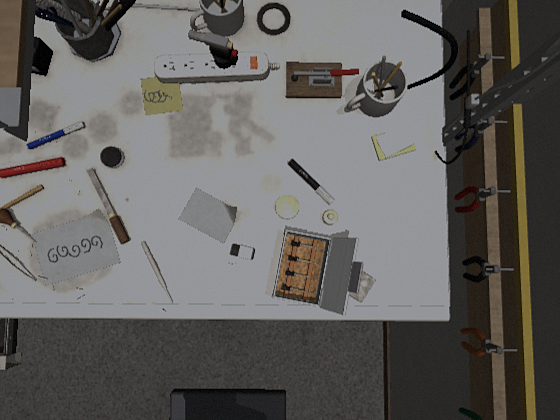

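View pics/a_wrist.png

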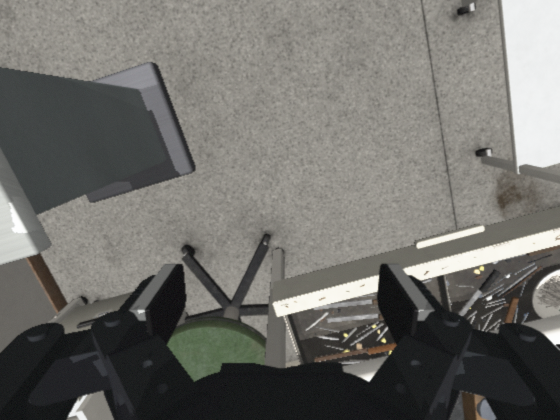

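```bash
cat > h.py <<'E'
import numpy as np,cv2,pickle
from scipy.spatial.transform import Rotation as R
def ray(c,uv):
    M=R.from_rotvec(c["rvec"]).as_matrix();o=-M.T@c["tvec"]
    d=M.T@np.array([(uv[0]-c["cx"])/c["fx"],(uv[1]-c["cy"])/c["fy"],1]);return o,d/np.linalg.norm(d)
def atz(c,uv,z):
    o,d=ray(c,uv);return o+d*(z-o[2])/d[2]
def tri(rs):
    A=sum(np.eye(3)-np.outer(d,d) for o,d in rs);b=sum((np.eye(3)-np.outer(d,d))@o for o,d in rs)
    p=np.linalg.solve(A,b);return p,[np.linalg.norm(np.cross(p-o,d)) for o,d in rs]
def proj(c,P):
    return cv2.projectPoints(np.array(P,float).reshape(-1,3),c["rvec"],c["tvec"],np.array([[c["fx"],0,c["cx"]],[0,c["fy"],c["cy"]],[0,0,1]]),None)[0].reshape(-1,2)
E
python3 - <<'E'
import pickle,cv2
d=pickle.load(open("a.pkl","rb"))
def crop(n,x,y,w,h,s,f): cv2.imwrite(f,cv2.resize(d[n]["color"][y:y+h,x:x+w,::-1],None,fx=s,fy=s,interpolation=cv2.INTER_CUBIC))
crop("scene",280,130,150,150,4,"pics/b_s.png"); crop("top",230,185,160,140,5,"pics/b_t.png")
E
```

```text
(no output)
```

View pics/b_s.png

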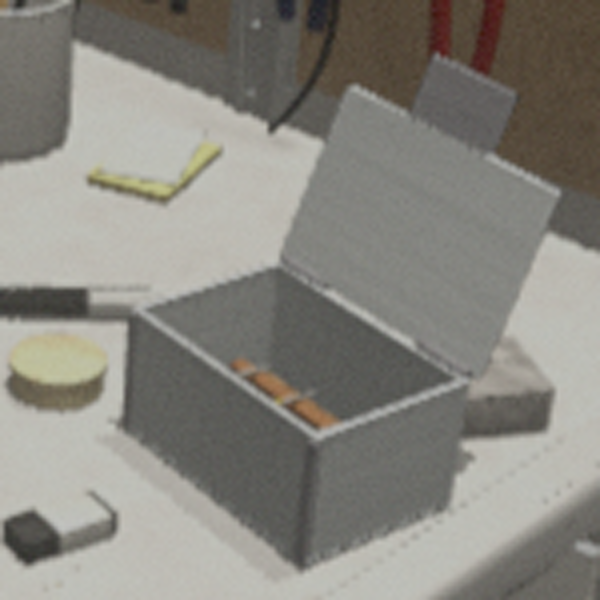

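View pics/b_t.png

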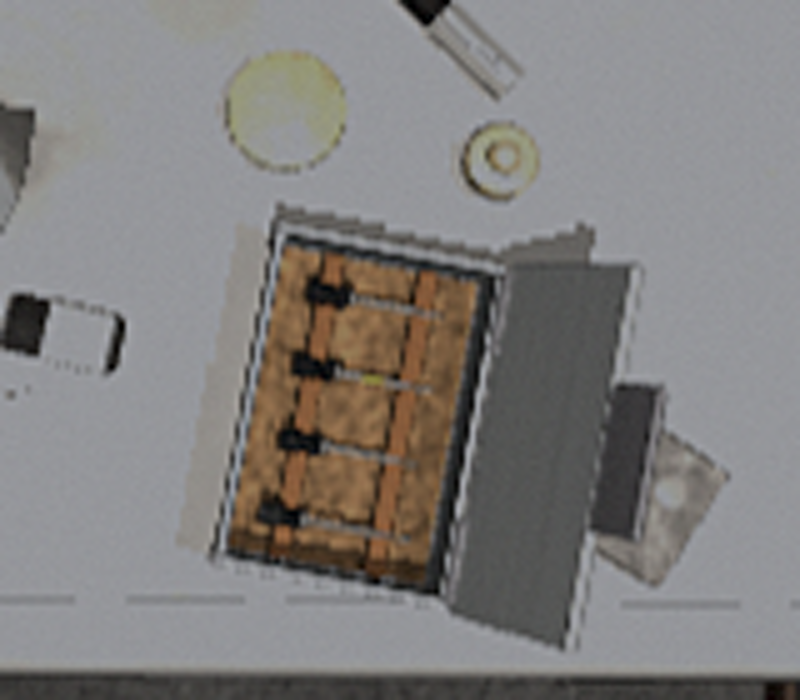

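Run:
```python
from h import *
d=pickle.load(open("a.pkl","rb"));S=d["scene"];T=d["top"]
for c in(S,T): print(ray(c,(280,210))[0])
s=lambda u,v:(280+u/4,130+v/4); t=lambda u,v:(230+u/5,185+v/5)
P={"fl":(s(133,310),t(275,228)),"nl":(s(315,437),t(217,560)),"nr":(s(465,380),t(445,595)),"fr":(s(280,267),t(505,268)),
"tabf":(s(437,57),t(663,385)),"tabn":(s(517,95),t(640,540)),"lidf":(s(352,88),t(640,265)),"lidn":(s(560,190),t(570,650))}
Q={}
for k,(a,b) in P.items():
    p,e=tri([ray(S,a),ray(T,b)]);Q[k]=p;print(k,p.round(4),np.round(e,4), atz(T,b,.065).round(4))
c=sum(Q[k] for k in("fl","nl","nr","fr"))/4
y=Q["fl"]+Q["nl"]-Q["fr"]-Q["nr"];x=Q["fl"]+Q["fr"]-Q["nl"]-Q["nr"]
print(c,np.degrees(np.arctan2(x[1],x[0])),np.degrees(np.arctan2(-y[0],y[1])),np.linalg.norm(x)/2,np.linalg.norm(y)/2)
for n,uv in dict(eraser=t(65,335),block=t(663,520),tin=t(285,110),weight=t(505,160),mark=(311,180),vise=(157,271)).items(): print(n,atz(T,uv,.012).round(3))
```

```text
[0.0936507  0.43765866 0.51125179]
[ 0.54613014 -0.13032429  0.98385073]
fl [ 0.6153 -0.154   0.0648] [0.0006 0.0006] [ 0.6149 -0.1544  0.065 ]
nl [ 0.4971 -0.1338  0.0646] [0.0009 0.0009] [ 0.4964 -0.1344  0.065 ]
nr [ 0.4843 -0.2158  0.0632] [0.0003 0.0003] [ 0.4847 -0.2155  0.065 ]
fr [ 0.6014 -0.2376  0.0616] [0.0001 0.0001] [ 0.6011 -0.2373  0.065 ]
tabf [ 0.5576 -0.2757  0.1688] [0.0005 0.0005] [ 0.5596 -0.2938  0.065 ]
tabn [ 0.5097 -0.2671  0.1693] [0.0006 0.0006] [ 0.5045 -0.285   0.065 ]
lidf [ 0.5978 -0.273   0.1419] [0.0001 0.0001] [ 0.6026 -0.286   0.065 ]
lidn [ 0.473  -0.2484  0.1451] [0.0003 0.0003] [ 0.4657 -0.2598  0.065 ]
[ 0.54952041 -0.1853334   0.06352386] -10.12102816819195 -9.15489567774249 0.11950361033032386 0.08390229577870342
eraser [ 0.577 -0.076  0.012]
block [ 0.51  -0.303  0.012]
tin [ 0.664 -0.159  0.012]
weight [ 0.646 -0.244  0.012]
mark [ 0.717 -0.205  0.012]
vise [0.54  0.086 0.012]
```

move_arm([
  [0,[-0.5,-0.6,-0.1],1.3],
  [0,[-1.1,-1.2,-0.1],2.6],
  [0,[-1.7,-1.9,-0.2],4],
  [0,[-2.3,-2.6,-0.3],5.4],
  [0,[-2.9,-3.3,-0.4],6.8],
  [0,[-3.5,-4,-0.4],8.2],
  [0,[-4.1,-4.7,-0.4],9.6],
  [0,[-4.7,-5.4,-0.4],11],
  [0,[-5.2,-5.9,-0.4],12.4],
  [0,[-5.57,-6.25,-0.4],13.8],
])

```text
clock: 1.15
eef_pos: [0.3207, 0.0983, 0.2513]
tool_rot: [0.765, 0.644, 0.0, 0.0]
ft_force: [-0.2, 1.0, 0.5]
grip_width: 0.0
```

move_arm([
  [0,[-0.7,0.5,0],0],
  [0,[-1.5,1.1,0],0],
  [0,[-2.3,1.7,0],0],
  [0,[-3.1,2.3,0],0],
  [0,[-3.9,2.9,0],0],
  [0,[-4.7,3.5,0],0],
  [0,[-5.5,4.1,0],0],
  [0,[-6.3,4.7,0],0],
  [0,[-6.9,5.2,0],0],
  [0,[-7.4,5.47,0],0],
])

```text
clock: 2.15
eef_pos: [0.531, -0.3114, 0.2499]
tool_rot: [0.763, 0.647, -0.0, -0.0]
ft_force: [-0.0, 0.4, 1.0]
grip_width: 0.0004
```

Run:
```python
from workcell import *
import cv2,pickle
o=get_obs();print(o["clock"],o["eef_pos"],o["ft_force"],o["joint_pos"])
d={}
for n in("scene","top","wrist"):
    c=camera(n);d[n]=c
    im=c["color"][...,::-1]
    if n=="scene": im=cv2.resize(im[20:270,260:560],None,fx=2.6,fy=2.4)
    if n=="top": im=cv2.resize(im[160:360,200:460],None,fx=3,fy=3)
    cv2.imwrite(f"pics/c_{n}.png",im)
d["obs"]=o
pickle.dump(d,open("c.pkl","wb"))
```

```text
2.15 [ 0.53099562 -0.31136894  0.24988509] [-0.04694188  0.43981579  1.02775819] [-5.30363242e-01  4.74214875e-01  3.90437445e-01  1.48801409e+00
  2.72346682e-05  1.20473967e+00]
```

View pics/c_scene.png

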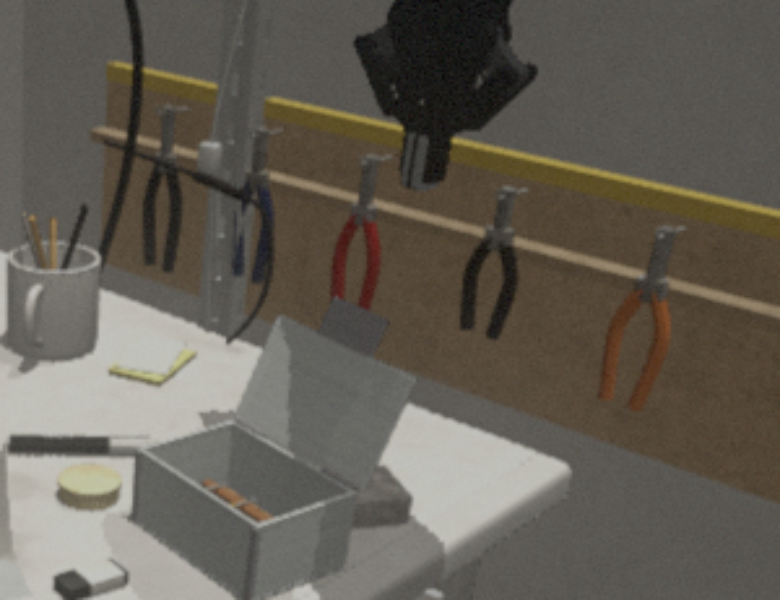

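View pics/c_wrist.png

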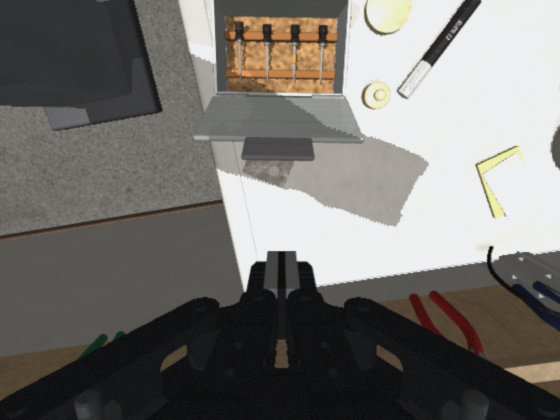

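View pics/c_top.png

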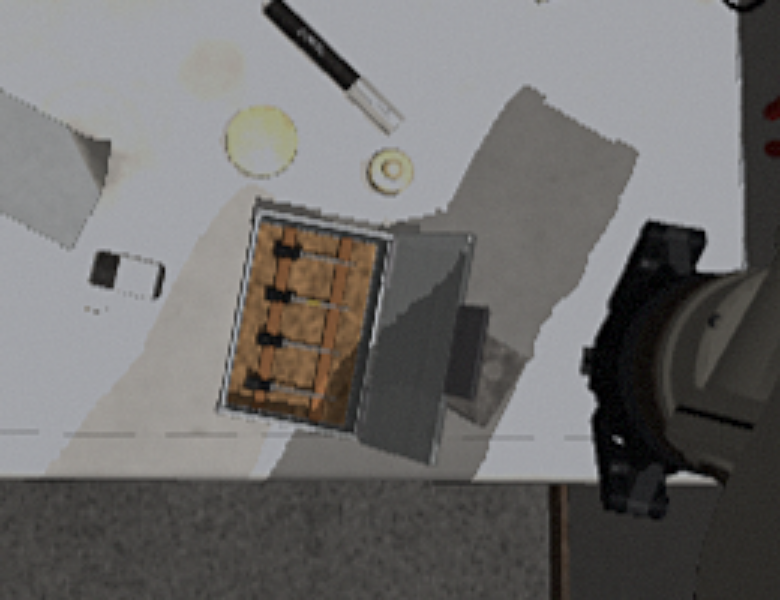

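move_arm([
  [0,[0,0,0.25],0],
  [0,[0,0,0.6],0],
  [0,[0,0,1.0],0],
  [0,[0,0,1.4],0],
  [0,[0,0,1.7],0],
  [0,[0,0,1.86],0],
  [0,[0.1,0,1.86],0],
  [0,[0.2,0,1.86],0],
  [0,[0.25,0,1.86],0],
  [0,[0.25,0,1.86],0],
])

```text
clock: 3.3
eef_pos: [0.5329, -0.2963, 0.1595]
tool_rot: [0.762, 0.648, 0.0, 0.001]
ft_force: [0.1, 0.1, 1.0]
grip_width: -0.0003
```

```bash
cat > look.py <<'E'
from workcell import *
import cv2,pickle,sys,numpy as np
from scipy.spatial.transform import Rotation as R
C=np.array([.5495,-.1853])
def cc(p):
    d=np.array(p[:2])-C;return np.round([.985*d[0]-.17*d[1],.17*d[0]+.985*d[1],p[2]],4)
o=get_obs();print(o["clock"],"case",cc(o["eef_pos"]),o["ft_force"].round(2))
q=o["tool_rot"];print("z",R.from_quat(q).as_matrix().round(3).tolist())
t=sys.argv[1]
d={"obs":o}
for n in sys.argv[2:]:
    c=camera(n);d[n]=c
    im=c["color"][...,::-1]
    if n=="scene": im=cv2.resize(im[70:270,280:480],None,fx=3,fy=3)
    if n=="top": im=cv2.resize(im[160:360,200:460],None,fx=3,fy=3)
    cv2.imwrite(f"pics/{t}_{n}.png",im)
pickle.dump(d,open(t+".pkl","wb"))
E
python3 look.py d scene wrist
```

```text
3.3 case [ 0.0025 -0.1122  0.1595] [0.11 0.15 0.99]
z [[0.161, 0.987, 0.002], [0.987, -0.161, -0.001], [-0.001, 0.002, -1.0]]
```

View pics/d_scene.png

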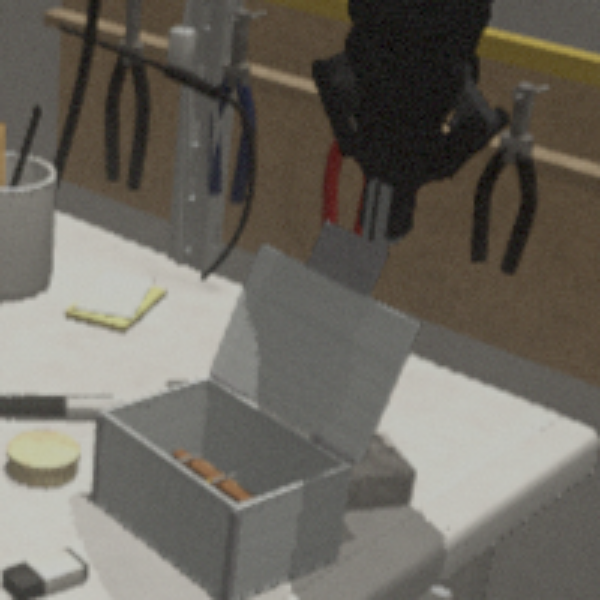

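View pics/d_wrist.png

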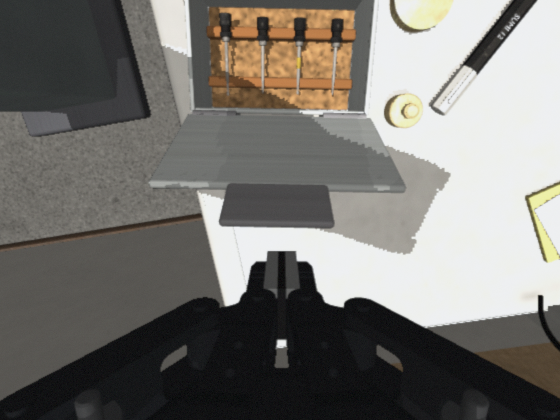

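move_arm([
  [0,[0.05,0,0],0],
  [0,[0.14,0,0],0],
  [0,[0.23,0,0],0],
  [0,[0.32,0,0],0],
  [0,[0.41,0,0],0],
  [0,[0.51,0,0],0],
  [0,[0.61,0,0],0],
  [0,[0.71,0,0],0],
  [0,[0.81,0,0],0],
  [0,[0.9,0,0],0],
])

```text
clock: 4.4
eef_pos: [0.5395, -0.2517, 0.1582]
tool_rot: [0.762, 0.647, 0.0, -0.0]
ft_force: [0.3, -0.7, 0.2]
grip_width: -0.0001
```

```bash
python3 look.py e scene wrist
```

```text
4.4 case [ 0.0015 -0.0671  0.1582] [ 0.27 -0.75  0.22]
z [[0.162, 0.987, -0.0], [0.987, -0.162, 0.0], [0.0, -0.0, -1.0]]
```

View pics/e_scene.png

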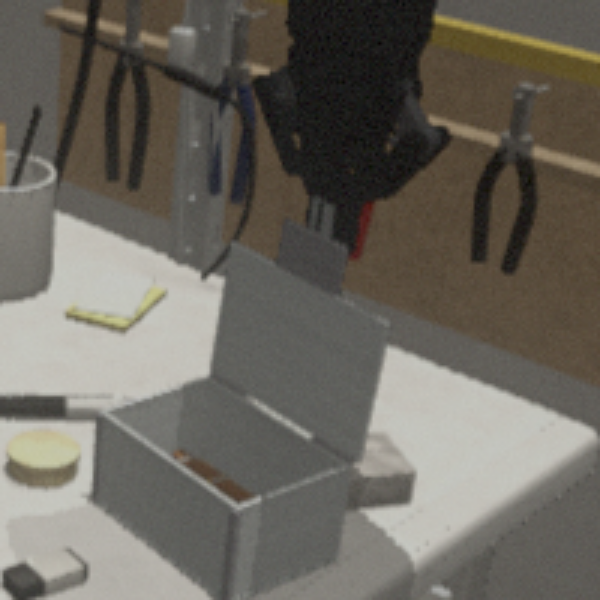

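View pics/e_wrist.png

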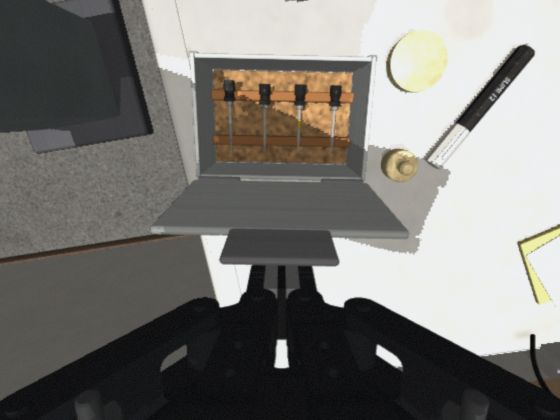

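move_arm([
  [0,[0.06,0,0],0],
  [0,[0.14,0,0],0],
  [0,[0.22,0,0],0],
  [0,[0.3,0,0],0],
  [0,[0.38,0,0],0],
  [0,[0.46,0,0],0],
  [0,[0.46,0,0],0],
  [0,[0.36,0,0],0],
  [0,[0.34,0,-0.3],0],
  [0,[0.34,0,-0.8],0],
])

```text
clock: 5.5
eef_pos: [0.5407, -0.2356, 0.1966]
tool_rot: [0.763, 0.647, -0.001, -0.002]
ft_force: [0.2, -0.5, 1.1]
grip_width: -0.0002
```

```bash
python3 look.py f scene
```

```text
5.5 case [-1.000e-04 -5.100e-02  1.966e-01] [ 0.2  -0.53  1.07]
z [[0.163, 0.987, -0.005], [0.987, -0.163, 0.002], [0.001, -0.005, -1.0]]
```

View pics/f_scene.png

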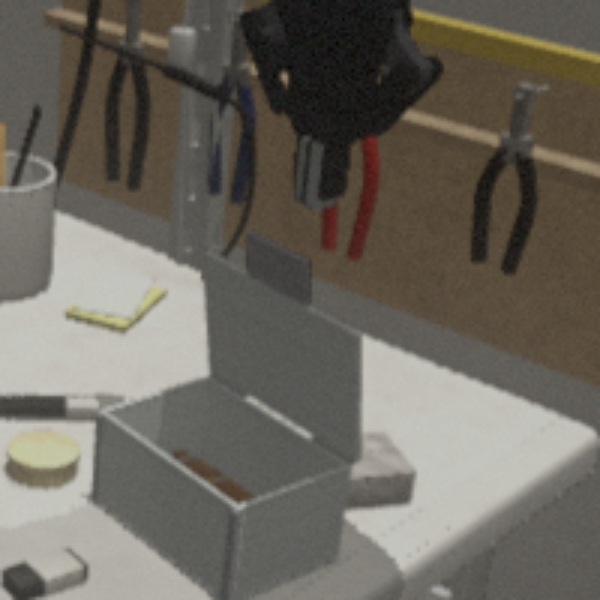

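```bash
cat > th.py <<'E'
from h import *
d=pickle.load(open("a.pkl","rb"));S=d["scene"]
C=np.array([.5495,-.1853,0]);ex=np.array([.985,-.17,0]);ey=np.array([.17,.985,0]);ez=np.array([0,0,1])
def tab(th,top=.0045):
    return [C+ex*x+ey*(-.042+.114*np.cos(th)-top*np.sin(th))+ez*(.0655+.114*np.sin(th)+top*np.cos(th)) for x in(.025,-.025)]
def show(ths):
    for t in ths: print(t,((proj(S,tab(t))-[280,70])*3).round(0).tolist(),((proj(S,tab(t,.0005))-[280,70])*3).round(0).tolist())
E
python3 -c "
from th import *
show([1.95,1.65,1.5,1.4,1.3,1.2,1.1,1,.9,.8,.7,.6,.5,.4,.3,.2,.1,0])"
```

```text
1.95 [[326.0, 220.0], [390.0, 250.0]] [[322.0, 219.0], [386.0, 249.0]]
1.65 [[286.0, 217.0], [349.0, 247.0]] [[281.0, 218.0], [344.0, 248.0]]
1.5 [[263.0, 222.0], [327.0, 253.0]] [[258.0, 224.0], [321.0, 255.0]]
1.4 [[248.0, 227.0], [311.0, 259.0]] [[242.0, 230.0], [306.0, 262.0]]
1.3 [[232.0, 235.0], [295.0, 267.0]] [[227.0, 238.0], [290.0, 270.0]]
1.2 [[217.0, 245.0], [279.0, 277.0]] [[211.0, 248.0], [274.0, 281.0]]
1.1 [[201.0, 256.0], [263.0, 289.0]] [[196.0, 260.0], [258.0, 294.0]]
1 [[186.0, 269.0], [248.0, 302.0]] [[181.0, 274.0], [243.0, 308.0]]
0.9 [[172.0, 283.0], [233.0, 317.0]] [[167.0, 288.0], [228.0, 323.0]]
0.8 [[158.0, 299.0], [219.0, 334.0]] [[154.0, 304.0], [214.0, 340.0]]
0.7 [[146.0, 315.0], [206.0, 351.0]] [[142.0, 321.0], [202.0, 358.0]]
0.6 [[134.0, 333.0], [194.0, 370.0]] [[131.0, 339.0], [190.0, 376.0]]
0.5 [[124.0, 351.0], [183.0, 389.0]] [[121.0, 358.0], [180.0, 396.0]]
0.4 [[115.0, 370.0], [174.0, 408.0]] [[113.0, 377.0], [171.0, 415.0]]
0.3 [[108.0, 389.0], [166.0, 428.0]] [[106.0, 396.0], [164.0, 435.0]]
0.2 [[102.0, 408.0], [160.0, 447.0]] [[101.0, 414.0], [158.0, 454.0]]
0.1 [[98.0, 426.0], [155.0, 467.0]] [[97.0, 433.0], [154.0, 473.0]]
0 [[96.0, 445.0], [152.0, 485.0]] [[95.0, 451.0], [152.0, 492.0]]
```

move_arm([
  [0,[0.2,0,-0.3],0],
  [0,[0.5,0,-0.4],0],
  [0,[0.9,0,-0.4],0],
  [0,[1.4,0,-0.4],0],
  [0,[1.8,0,-0.2],0],
  [0,[2.1,0,0.2],0],
  [0,[2.32,0,0.6],0],
  [0,[2.32,0,1.1],0],
  [0,[2.32,0,1.5],0],
  [0,[2.32,0,1.9],0],
])

```text
clock: 6.55
eef_pos: [0.5607, -0.1202, 0.1019]
tool_rot: [0.762, 0.647, -0.0, -0.0]
ft_force: [0.3, 0.1, -0.7]
grip_width: -0.0001
```

```bash
python3 look.py g scene wrist
```

```text
6.55 case [-1.000e-04  6.600e-02  1.019e-01] [ 0.3   0.06 -0.68]
z [[0.161, 0.987, -0.001], [0.987, -0.161, 0.0], [0.0, -0.001, -1.0]]
```

View pics/g_scene.png

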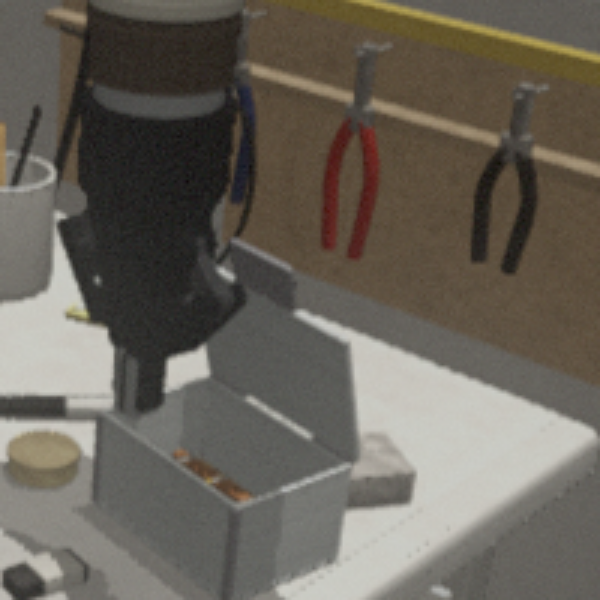

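View pics/g_wrist.png

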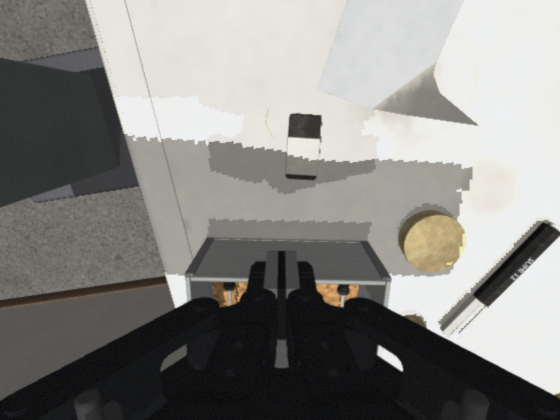

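move_arm([
  [0,[0,0,-0.12],0],
  [0,[0,0,-0.24],0],
  [0,[0,0,-0.24],0],
  [0,[0,0,-0.24],0],
  [0,[0,0,-0.24],0],
  [0,[0,0,-0.24],0],
  [0,[0,0,-0.24],0],
  [0,[0,0,-0.24],0],
  [0,[0,0,-0.24],0],
  [0,[0,0,-0.24],0],
])

```text
clock: 7.65
eef_pos: [0.5611, -0.1211, 0.1152]
tool_rot: [0.762, 0.647, -0.0, -0.0]
ft_force: [0.2, 0.1, 0.0]
grip_width: -0.0003
```

```bash
python3 look.py i scene
```

```text
7.65 case [0.0005 0.0652 0.1152] [0.23 0.14 0.03]
z [[0.162, 0.987, -0.0], [0.987, -0.162, -0.0], [-0.0, -0.0, -1.0]]
```

View pics/i_scene.png

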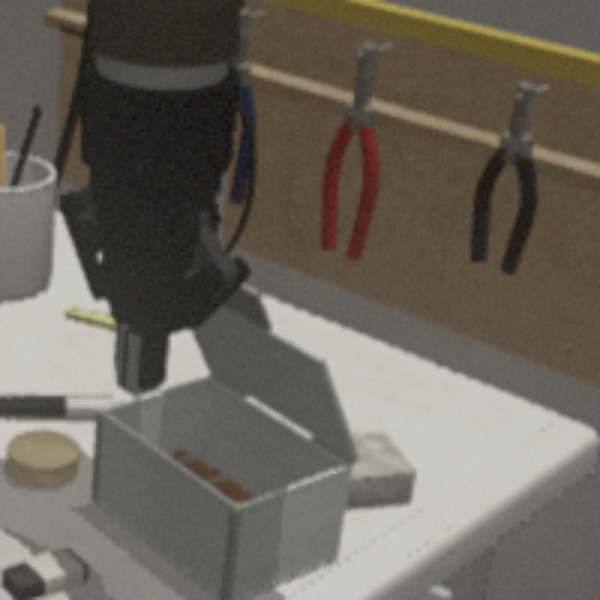

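move_arm([
  [0,[0,0,0],0],
  [0,[0,0,0],0],
  [0,[0,0,0],0],
  [0,[0,0,0],0],
  [0,[0,0,0],0],
  [0,[0,0,0],0],
  [0,[0,0,0],0],
  [0,[0,0,0],0],
  [0,[0,0,0],0],
  [0,[0,0,0],0],
])

```text
clock: 8.7
eef_pos: [0.5611, -0.1211, 0.1153]
tool_rot: [0.762, 0.647, 0.0, 0.0]
ft_force: [0.3, -0.2, -0.1]
grip_width: 0.0
```

```bash
python3 look.py j scene wrist
```

```text
8.7 case [0.0005 0.0652 0.1153] [ 0.27 -0.19 -0.12]
z [[0.162, 0.987, 0.0], [0.987, -0.162, 0.0], [0.0, 0.0, -1.0]]
```

View pics/j_scene.png

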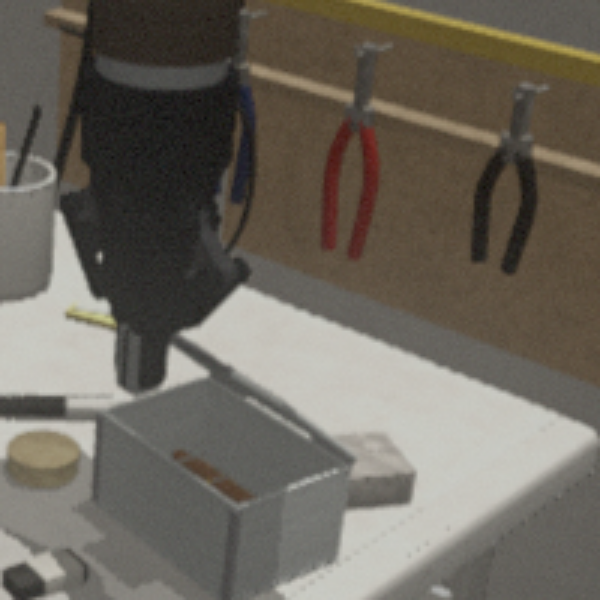

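View pics/j_wrist.png

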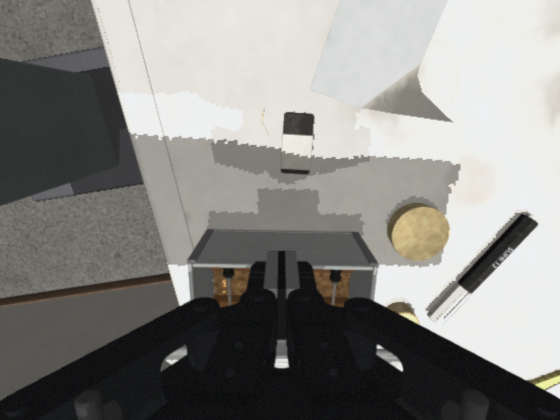

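move_arm([
  [0,[0,0,0],0],
  [0,[0,0,0],0],
  [0,[0,0,0],0],
  [0,[0,0,0],0],
  [0,[0,0,0],0],
  [0,[0,0,0],0],
  [0,[0,0,0],0],
  [0,[0,0,0],0],
  [0,[0,0,0],0],
  [0,[0,0,0],0],
])

```text
clock: 9.8
eef_pos: [0.5611, -0.1211, 0.1153]
tool_rot: [0.762, 0.647, 0.0, -0.0]
ft_force: [-1.1, 1.3, 0.5]
grip_width: -0.0001
```

```bash
python3 look.py k scene wrist
```

```text
9.8 case [0.0005 0.0652 0.1153] [-1.05  1.33  0.48]
z [[0.162, 0.987, -0.0], [0.987, -0.162, 0.0], [0.0, -0.0, -1.0]]
```

View pics/k_scene.png

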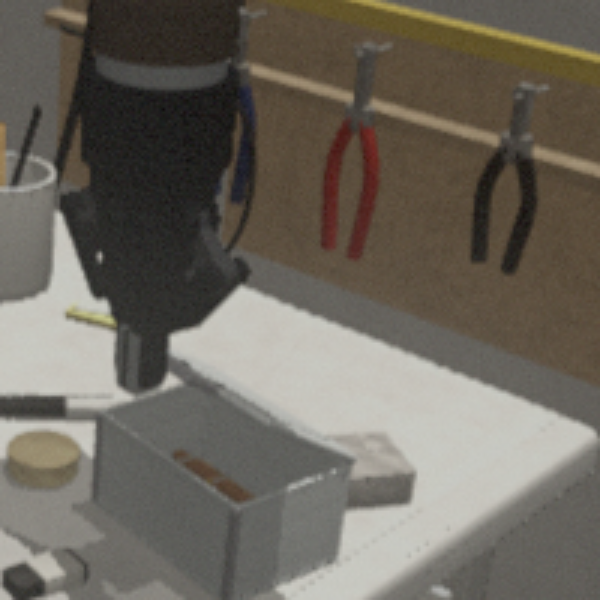

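View pics/k_wrist.png

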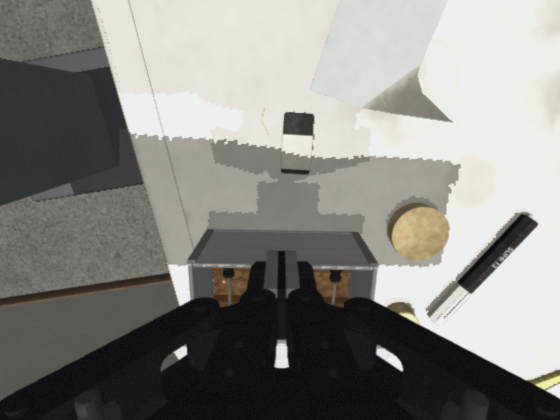

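Run:
```python
from workcell import *
import cv2
a=[]
for i in range(4):
    c=camera("scene");a.append(c["color"]);print(get_obs()["ft_force"].round(2))
im=a[-1][190:260,330:410,::-1]
cv2.imwrite("pics/l.png",cv2.resize(im,None,fx=7,fy=7,interpolation=cv2.INTER_CUBIC))
import pickle
k=pickle.load(open("k.pkl","rb"))["scene"]["color"][190:260,330:410,::-1]
cv2.imwrite("pics/l0.png",cv2.resize(k,None,fx=7,fy=7,interpolation=cv2.INTER_CUBIC))
```

```text
[ 0.32  0.44 -0.33]
[ 0.1   0.58 -0.22]
[-0.88  0.54 -0.97]
[ 0.14 -0.41 -0.4 ]
```

View pics/l.png

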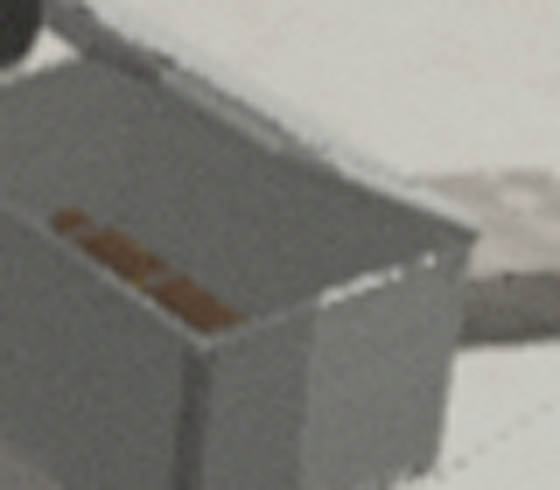

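View pics/l0.png

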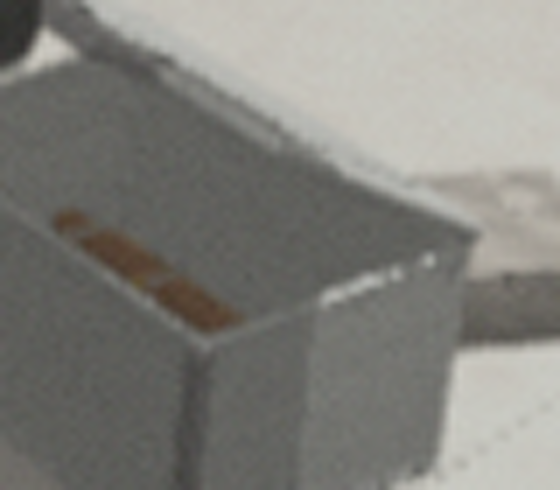

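```bash
python3 - <<'E'
from th import *
def pt(cx,r,t,th): return C+ex*cx+ey*(-.042+r*np.cos(th)-t*np.sin(th))+ez*(.0655+r*np.sin(th)+t*np.cos(th))
for th in(.5,.55,.6,.65,.7):
    q=[pt(-.064,.086,.0055,th),pt(-.064,.086,.0005,th),pt(.064,.086,.0055,th),pt(-.025,.114,.0045,th),pt(-.025,.114,.0005,th),pt(-.064,0,.0055,th)]
    print(th,((proj(S,q)-[330,190])*7).round(0).tolist())
E
python3 - <<'E'
import cv2,pickle
k=pickle.load(open("k.pkl","rb"))["scene"]["color"][170:260,310:410,::-1]
cv2.imwrite("pics/m.png",cv2.resize(k,None,fx=7,fy=6.6,interpolation=cv2.INTER_CUBIC))
E
```

```text
0.5 [[273.0, 160.0], [263.0, 180.0], [-80.0, -62.0], [77.0, 67.0], [70.0, 83.0], [492.0, 224.0]]
0.55 [[283.0, 143.0], [272.0, 163.0], [-72.0, -77.0], [89.0, 45.0], [81.0, 60.0], [492.0, 225.0]]
0.6 [[293.0, 126.0], [282.0, 146.0], [-63.0, -92.0], [102.0, 22.0], [93.0, 38.0], [493.0, 225.0]]
0.65 [[304.0, 110.0], [292.0, 129.0], [-53.0, -107.0], [116.0, 1.0], [107.0, 16.0], [494.0, 225.0]]
0.7 [[315.0, 94.0], [303.0, 113.0], [-43.0, -121.0], [130.0, -20.0], [120.0, -5.0], [494.0, 226.0]]
```

View pics/m.png

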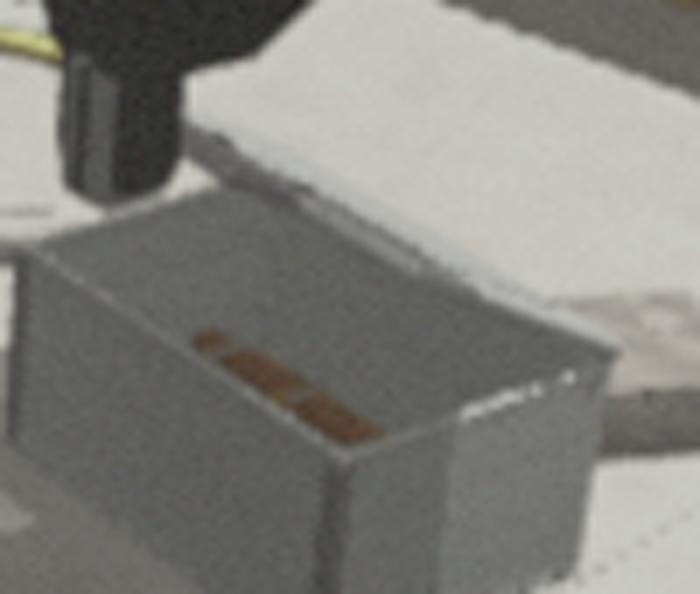

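move_arm([
  [0,[0.15,0,0.1],0],
  [0,[0.22,0,0.4],0],
  [0,[0.22,0,0.74],0],
  [0,[0.22,0,0.74],0],
  [0,[0.22,0,0.74],0],
  [0,[0.22,0,0.74],0],
  [0,[0.22,0,0.74],0],
  [0,[0.22,0,0.74],0],
  [0,[0.22,0,0.74],0],
  [0,[0.22,0,0.74],0],
])

```text
clock: 11.1
eef_pos: [0.5633, -0.11, 0.0787]
tool_rot: [0.762, 0.647, 0.001, 0.0]
ft_force: [-0.5, 2.3, -0.4]
grip_width: -0.0
```

```bash
python3 look.py n top scene
python3 - <<'E'
import cv2,pickle,sys
sys.path.insert(0,'.')
k=pickle.load(open("n.pkl","rb"))["scene"]["color"][170:260,310:410,::-1]
cv2.imwrite("pics/n.png",cv2.resize(k,None,fx=7,fy=6.6,interpolation=cv2.INTER_CUBIC))
from th import *
def pt(cx,r,t,th): return C+ex*cx+ey*(-.042+r*np.cos(th)-t*np.sin(th))+ez*(.0655+r*np.sin(th)+t*np.cos(th))
for th in(.2,.25,.3,.35,.4,.45,.5,.55,.6,.65):
    q=[pt(-.064,.086,.0055,th),pt(-.064,.086,.0005,th),pt(-.025,.114,.0045,th),pt(-.025,.114,.0005,th),pt(.064,.086,.0055,th)]
    print(th,((proj(S,q)-[310,170])*[7,6.6]).round(0).tolist())
E
```

```text
11.1 case [0.0008 0.0765 0.0787] [-0.46  2.27 -0.39]
z [[0.162, 0.987, 0.001], [0.987, -0.162, 0.0], [0.001, 0.001, -1.0]]
0.2 [[368.0, 380.0], [363.0, 399.0], [163.0, 324.0], [159.0, 339.0], [21.0, 163.0]]
0.25 [[374.0, 364.0], [368.0, 383.0], [169.0, 303.0], [165.0, 318.0], [26.0, 148.0]]
0.3 [[381.0, 348.0], [373.0, 367.0], [177.0, 281.0], [172.0, 296.0], [32.0, 133.0]]
0.35 [[388.0, 331.0], [380.0, 350.0], [186.0, 260.0], [180.0, 275.0], [38.0, 118.0]]
0.4 [[396.0, 315.0], [387.0, 334.0], [195.0, 238.0], [189.0, 253.0], [44.0, 103.0]]
0.45 [[404.0, 299.0], [395.0, 318.0], [206.0, 216.0], [199.0, 232.0], [52.0, 88.0]]
0.5 [[413.0, 283.0], [403.0, 301.0], [217.0, 195.0], [210.0, 210.0], [60.0, 74.0]]
0.55 [[423.0, 267.0], [412.0, 285.0], [229.0, 174.0], [221.0, 189.0], [68.0, 59.0]]
0.6 [[433.0, 251.0], [422.0, 269.0], [242.0, 153.0], [233.0, 168.0], [77.0, 45.0]]
0.65 [[444.0, 235.0], [432.0, 254.0], [256.0, 133.0], [247.0, 147.0], [87.0, 31.0]]
```

View pics/n.png

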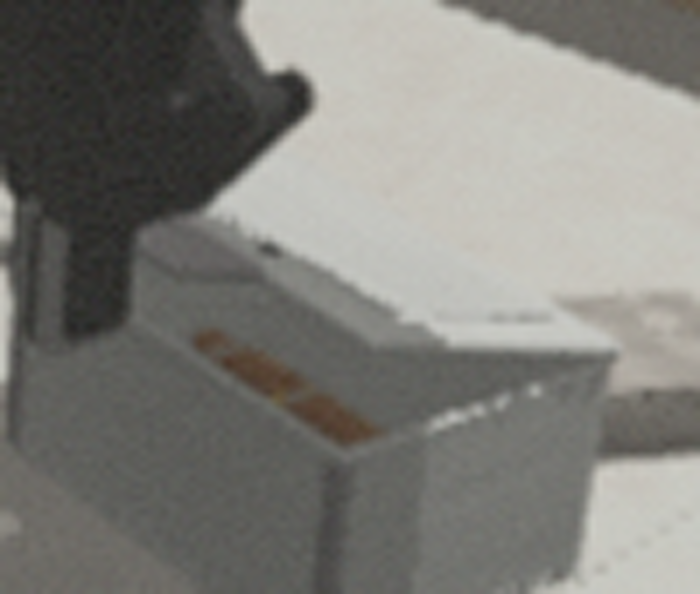

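View pics/n_top.png

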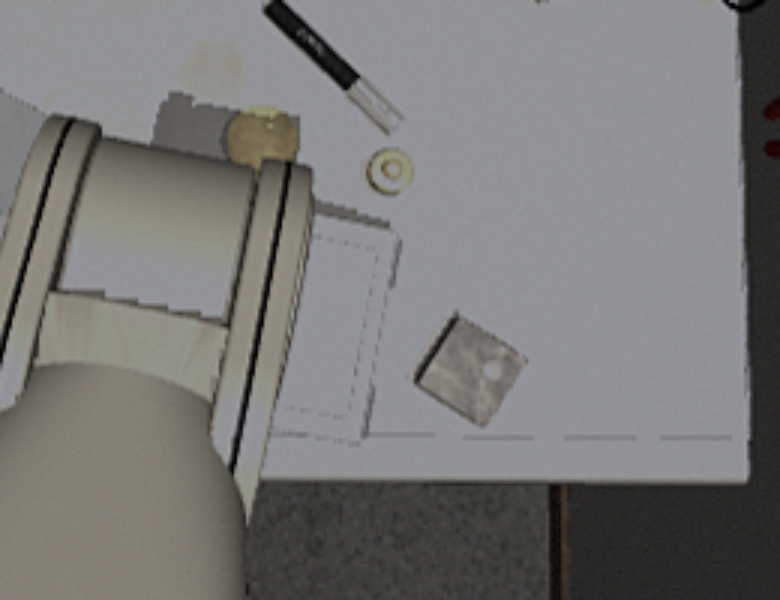

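move_arm([
  [0,[0.005,0,0.008],0],
  [0,[0.012,0,0.02],0],
  [0,[0.019,0,0.032],0],
  [0,[0.026,0,0.045],0],
  [0,[0.033,0,0.058],0],
  [0,[0.04,0,0.07],0],
  [0,[0.047,0,0.082],0],
  [0,[0.054,0,0.095],0],
  [0,[0.06,0,0.105],0],
  [0,[0.065,0,0.115],0],
])

```text
clock: 12.2
eef_pos: [0.5631, -0.1071, 0.0724]
tool_rot: [0.762, 0.647, -0.0, -0.0]
ft_force: [0.2, 1.0, -0.7]
grip_width: 0.0003
```

```bash
cat > lk.py <<'E'
import sys,subprocess
t=sys.argv[1]
subprocess.run(["python3","look.py",t,"scene"])
import cv2,pickle
k=pickle.load(open(t+".pkl","rb"))["scene"]["color"][170:260,310:410,::-1]
cv2.imwrite(f"pics/{t}.png",cv2.resize(k,None,fx=7,fy=6.6,interpolation=cv2.INTER_CUBIC))
E
python3 lk.py p
```

```text
12.2 case [0.0001 0.0793 0.0724] [ 0.21  1.   -0.69]
z [[0.163, 0.987, -0.001], [0.987, -0.163, -0.0], [-0.0, -0.001, -1.0]]
```

View pics/p.png

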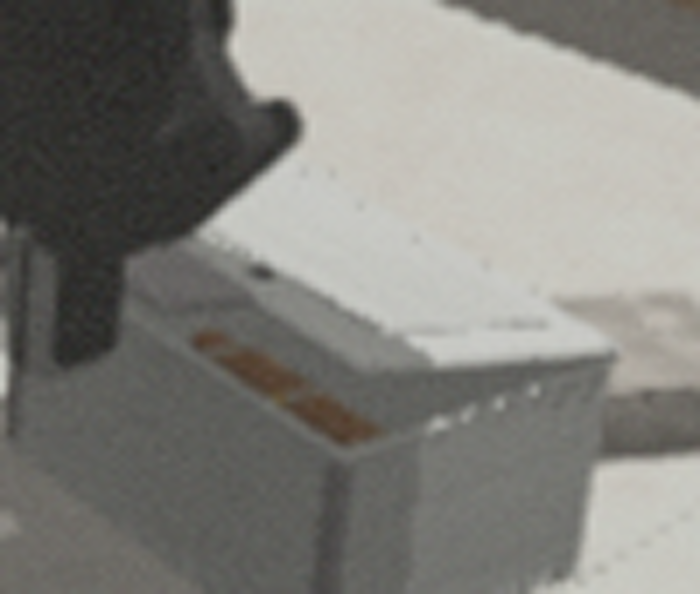

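move_arm([
  [0,[0.004,0,0.008],0],
  [0,[0.008,0,0.016],0],
  [0,[0.012,0,0.024],0],
  [0,[0.016,0,0.032],0],
  [0,[0.02,0,0.04],0],
  [0,[0.024,0,0.048],0],
  [0,[0.028,0,0.056],0],
  [0,[0.032,0,0.064],0],
  [0,[0.036,0,0.072],0],
  [0,[0.04,0,0.08],0],
])

```text
clock: 13.25
eef_pos: [0.5637, -0.105, 0.0685]
tool_rot: [0.762, 0.647, 0.0, 0.0]
ft_force: [0.2, 0.9, 0.1]
grip_width: 0.0
```

```bash
python3 lk.py q
```

```text
13.25 case [0.0004 0.0815 0.0685] [0.21 0.92 0.09]
z [[0.162, 0.987, 0.0], [0.987, -0.162, 0.0], [0.0, 0.0, -1.0]]
```

View pics/q.png

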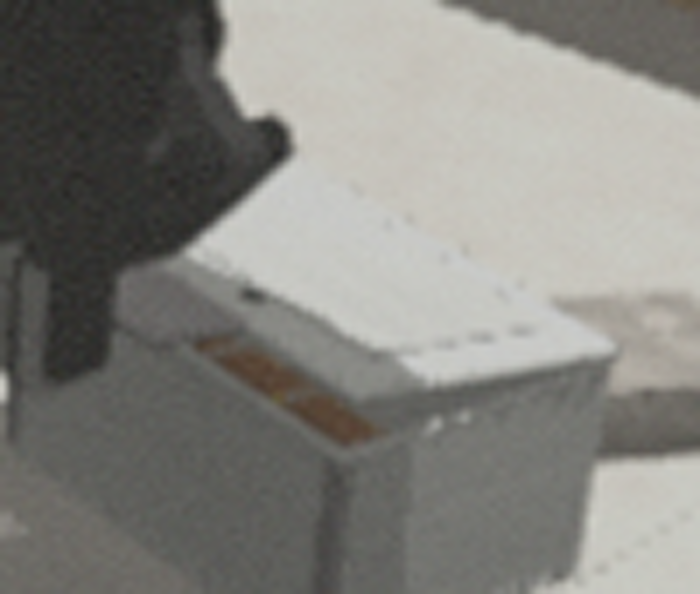

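move_arm([
  [0,[0.002,0,0.006],0],
  [0,[0.004,0,0.012],0],
  [0,[0.006,0,0.018],0],
  [0,[0.008,0,0.024],0],
  [0,[0.01,0,0.03],0],
  [0,[0.012,0,0.036],0],
  [0,[0.014,0,0.043],0],
  [0,[0.016,0,0.05],0],
  [0,[0.018,0,0.057],0],
  [0,[0.02,0,0.065],0],
])

```text
clock: 14.3
eef_pos: [0.5639, -0.1041, 0.0653]
tool_rot: [0.762, 0.647, 0.0, 0.0]
ft_force: [0.6, 1.4, -0.7]
grip_width: -0.0
```

```bash
python3 lk.py r
```

```text
14.3 case [0.0004 0.0824 0.0653] [ 0.65  1.37 -0.75]
z [[0.162, 0.987, 0.0], [0.987, -0.162, -0.0], [-0.0, 0.0, -1.0]]
```

View pics/r.png

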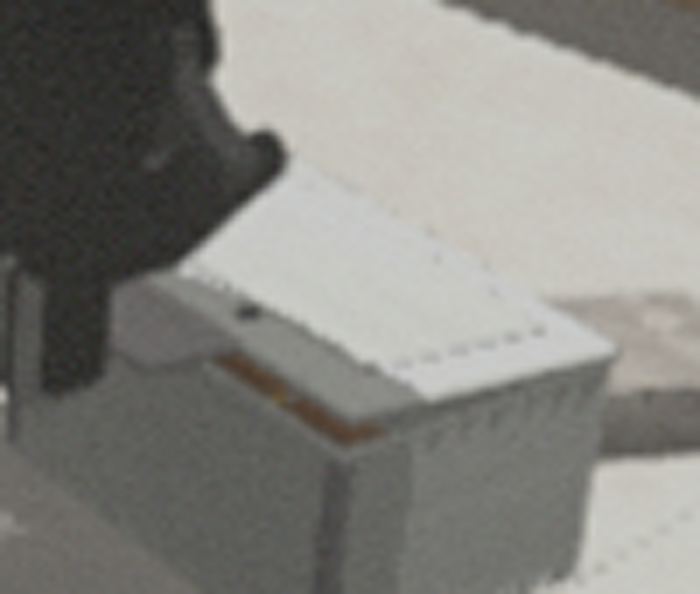

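move_arm([
  [0,[0.001,0,0.004],0],
  [0,[0.002,0,0.008],0],
  [0,[0.003,0,0.012],0],
  [0,[0.004,0,0.016],0],
  [0,[0.005,0,0.02],0],
  [0,[0.006,0,0.024],0],
  [0,[0.007,0,0.028],0],
  [0,[0.008,0,0.032],0],
  [0,[0.009,0,0.036],0],
  [0,[0.01,0,0.04],0],
])

```text
clock: 15.35
eef_pos: [0.564, -0.1036, 0.0633]
tool_rot: [0.762, 0.647, 0.0, 0.0]
ft_force: [0.0, 0.4, -0.3]
grip_width: -0.0003
```

```bash
python3 lk.py s
```

```text
15.35 case [0.0004 0.083  0.0633] [ 0.02  0.37 -0.3 ]
z [[0.162, 0.987, 0.0], [0.987, -0.162, 0.0], [0.0, 0.0, -1.0]]
```

View pics/s.png

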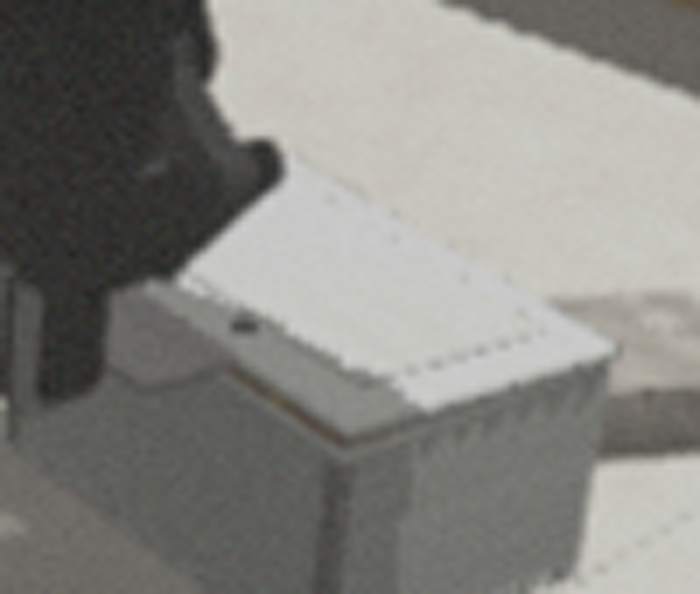

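move_arm([
  [0,[0.0003,0,0.001],0],
  [0,[0.0006,0,0.003],0],
  [0,[0.0009,0,0.005],0],
  [0,[0.0012,0,0.008],0],
  [0,[0.0015,0,0.011],0],
  [0,[0.0018,0,0.014],0],
  [0,[0.0021,0,0.017],0],
  [0,[0.0024,0,0.02],0],
  [0,[0.0027,0,0.023],0],
  [0,[0.003,0,0.025],0],
])

```text
clock: 16.4
eef_pos: [0.564, -0.1034, 0.0621]
tool_rot: [0.762, 0.647, 0.0, 0.0]
ft_force: [0.9, -0.1, -0.8]
grip_width: -0.0004
```

```bash
python3 lk.py t
```

```text
16.4 case [0.0004 0.0831 0.0621] [ 0.89 -0.12 -0.85]
z [[0.162, 0.987, 0.0], [0.987, -0.162, -0.0], [0.0, 0.0, -1.0]]
```

View pics/t.png

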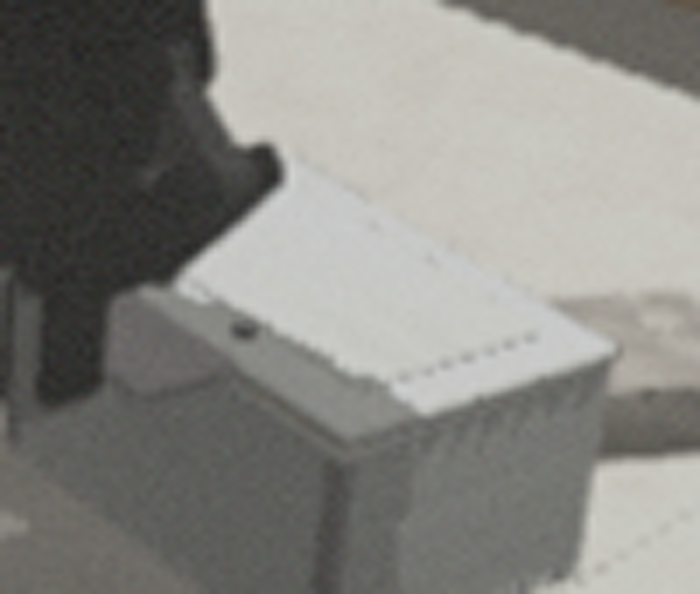

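move_arm([
  [0,[0.0005,0,0],0],
  [0,[0.001,0,0],0],
  [0,[0.0015,0,0],0],
  [0,[0.002,0,0],0],
  [0,[0.0025,0,0],0],
  [0,[0.003,0,0],0],
  [0,[0.0035,0,0],0],
  [0,[0.004,0,0],0],
  [0,[0.0045,0,0],0],
  [0,[0.005,0,0],0],
])

```text
clock: 17.45
eef_pos: [0.564, -0.1033, 0.0621]
tool_rot: [0.762, 0.647, -0.0, 0.0]
ft_force: [-0.3, 0.3, -0.5]
grip_width: -0.0003
```

```bash
python3 lk.py u
```

```text
17.45 case [0.0004 0.0832 0.0621] [-0.27  0.33 -0.54]
z [[0.163, 0.987, -0.0], [0.987, -0.163, -0.0], [-0.0, 0.0, -1.0]]
```

View pics/u.png

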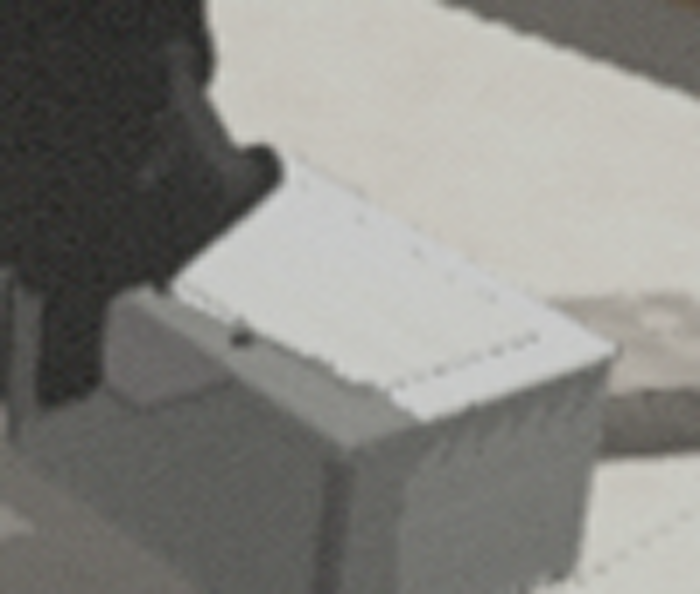

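Looks shut or almost; I continue retreating slowly and watch for further change.

move_arm([
  [0,[0.001,0,0],0],
  [0,[0.002,0,0],0],
  [0,[0.003,0,0],0],
  [0,[0.004,0,0],0],
  [0,[0.005,0,0],0],
  [0,[0.006,0,0],0],
  [0,[0.007,0,0],0],
  [0,[0.008,0,0],0],
  [0,[0.009,0,0],0],
  [0,[0.01,0,0],0],
])

```text
clock: 18.5
eef_pos: [0.5641, -0.1027, 0.0621]
tool_rot: [0.762, 0.647, 0.0, -0.0]
ft_force: [0.2, 0.3, 0.3]
grip_width: 0.0001
```

```bash
python3 lk.py v
```

```text
18.5 case [0.0004 0.0838 0.0621] [0.24 0.28 0.27]
z [[0.162, 0.987, 0.0], [0.987, -0.162, 0.0], [0.0, 0.0, -1.0]]
```

View pics/v.png

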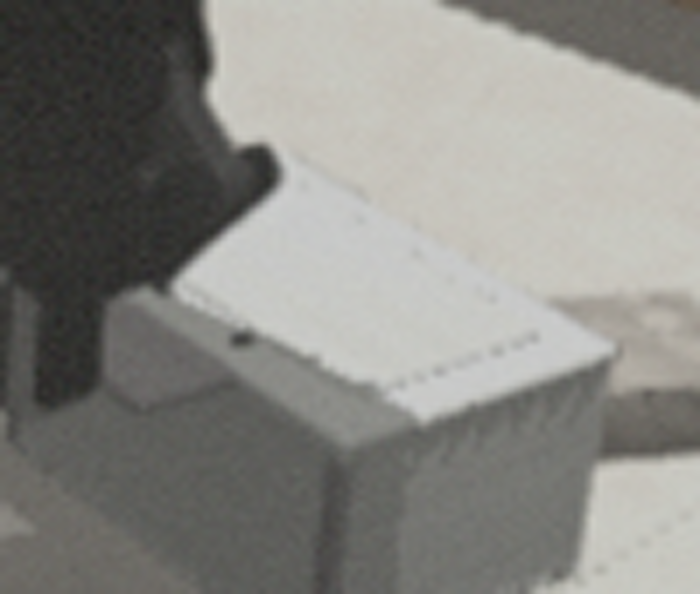

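move_arm([
  [0,[0.01,0,0],0],
  [0,[0.03,0,0],0],
  [0,[0.06,0,0],0],
  [0,[0.12,0,0],0],
  [0,[0.25,0,0],0],
  [0,[0.45,0,0],0],
  [0,[0.65,0,-0.2],0],
  [0,[0.8,0,-0.6],0],
  [0,[0.9,0,-1.2],0],
  [0,[0.9,0,-1.8],0],
])

```text
clock: 19.55
eef_pos: [0.5714, -0.0566, 0.1534]
tool_rot: [0.762, 0.648, -0.0, -0.0]
ft_force: [0.2, -1.1, -0.7]
grip_width: -0.0001
```

move_arm([
  [0,[0.2,-0.3,-0.2],0],
  [0,[0.5,-0.8,-0.2],0],
  [0,[0.9,-1.3,-0.2],0],
  [0,[1.3,-1.8,-0.2],0],
  [0,[1.7,-2.2,-0.2],0],
  [0,[2,-2.5,-0.2],0],
  [0,[2,-2.5,-0.2],0],
  [0,[2,-2.5,-0.2],0],
  [0,[2,-2.5,-0.2],0],
  [0,[2,-2.5,-0.2],0],
])

```text
clock: 20.55
eef_pos: [0.465, 0.0602, 0.1622]
tool_rot: [0.763, 0.647, 0.0, 0.0]
ft_force: [-0.2, 0.1, 1.0]
grip_width: 0.0001
```

```bash
python3 look.py w scene top
```

```text
20.55 case [-0.125   0.2275  0.1622] [-0.21  0.08  0.96]
z [[0.163, 0.987, 0.001], [0.987, -0.163, -0.0], [0.0, 0.001, -1.0]]
```

View pics/w_scene.png

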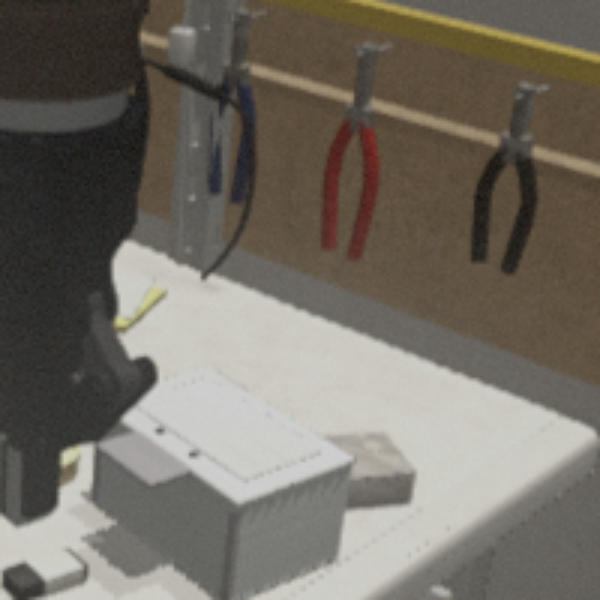

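View pics/w_top.png

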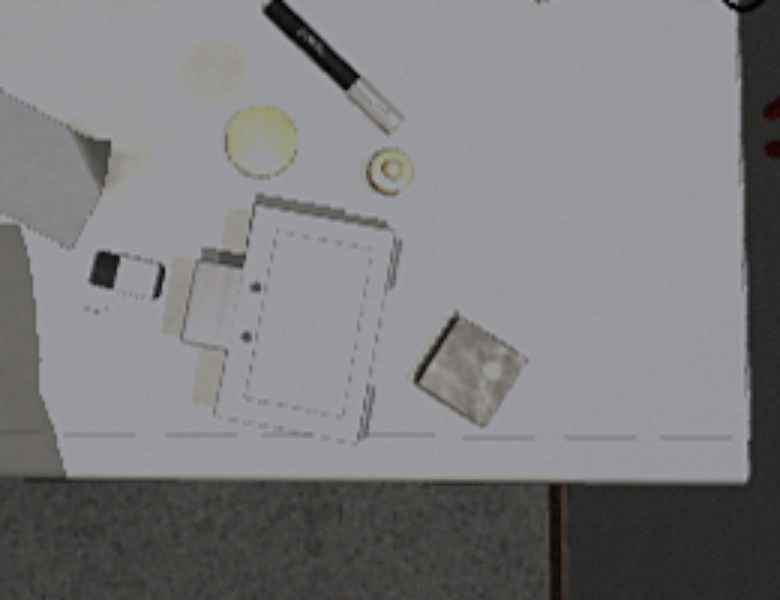

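The lid lies flat on the rim. The eraser, tin, weight, marker and block are at the same pixels as in the earlier top view, and the gripper is clear of everything.

```bash
python3 -c "
from workcell import *
print(job_done())"
```

```text
the job is handed in; nothing more can be done
None
```

The case is shut, with no clap that I could see and nothing gripped, and the job was handed in about 20.7 s into the 54 s. No verdict came back.

- **Tipping and release:** I pushed the lid past upright from behind with the shut fingers and let go at about 1.4 rad. It then fell freely for about 3 s.
- **Catch:** The lid landed on the side of the finger at about 0.6 rad and held still there, with up to about 1.5 N sideways.
- **Not one continuous carry:** I then dropped the finger lower to get a better position. The lid fell freely a second time, from about 0.58 to 0.37 rad, before the finger caught it again.
- **Not held from directly underneath:** These moves cannot tilt the tool, so the end of the tab rested against the side of the upright finger as I drew it back.
- **Lowering:** From 0.37 rad I drew the finger back slowly over about 6 s. The lid sank at about 0.1 rad/s or less, estimated from the pictures and the arm's position, because the lid angle cannot be read directly.

**Last checks:**
- The lid looks flat on the rim, and it did not move between the last two pictures as the finger backed off.
- The highest force reading at the end of any move was about 2.3 N, with noise of about 0.7 N. I had no reading during the moves themselves.
- The block, tin, weight, eraser and marker are at the same places as before in the top picture.
- The pin vise was outside my last pictures, but the arm never came near it low down.

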